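Lay a cabinet leg down against the marking stop

TASK

Without gripping or lifting it, tip the standing cabinet leg over, away from the wooden stop, steadying it with the fingers all the way so that it comes down gently on its side and does not drop. Then push it back until its square end sits flush against the stop, and take the hand away: the leg has to end lying flat, square to the stop and within the stop's length. Leave the pencil cup, the brass weight and the sanding block alone.

Things in the scene. Friction and masses are not known exactly. Their poses are not given: they have to be found in the camera images.
- leg: pale wooden cabinet leg standing before the stop, 200 mm tall, 0.2 to 0.36 kg, loose: square block 68 x 68 x 66 mm high with most of the weight, round shaft above. Origin: centre of the square underside; z runs up the leg, x and y square to the block; its -x face looks away from the stop. It tips about that face's lower edge and goes over by itself at about 35 degrees. Lying, its axis is 34 mm up
- leg_end (a point): centre of the leg's flat round free end, 18 mm across, 200 mm along the leg's z from its origin. The shaft is 44 mm across up to 74 mm from the origin, 28 mm at 80 mm, then tapers evenly to 18 mm. When the leg lies on its side the shaft hangs clear, the end's underside 25 mm above the table
- stop: brown wooden batten fixed to the table, 220 mm long (y), 30 mm thick, 30 mm high, white drawing sheet lying flat before it. Origin: on the table, middle of the foot of its flat face; x points into the batten (roughly to the robot's right), the face lies at x = 0 and looks to -x (robot's left); y runs along it. The leg belongs on the -x side, free end pointing to -x
- pencil_cup: copper-coloured cup 56 mm across, 85 mm high, with pencils up to 155 mm; loose; origin at the centre of its underside
- weight: brass paperweight 48 mm across, 54 mm high with a knob; loose; origin at the centre of its underside
- sanding_block: wooden sanding block 70 x 42 mm, 38 mm high, cork below; loose; origin at the centre of its underside
Mind the look-alikes: they are no part of the job. What is meant by the leg is not purple, and is the smaller of those in its own colour.

How it is judged (in metres and radians):
On the way:
1. the leg has come down on its side, free end away from the stop (angle between leg's own z axis and vertical above 1.48 rad and x of leg_end in the frame of stop below -0.15 m and angular speed of leg below 0.3 rad/s), for 0.1 s.
At the end, for the whole second after the job is handed in: The leg lies level on a face of its block (within 3 degrees), free end away from the stop, the centre of its square end within 5 mm of the stop's face and within 80 mm of its middle, square to it within 0.1 rad, at rest (angle between leg's own z axis and vertical between 1.51 and 1.63 rad and height (world z) of leg between 0.03 and 0.038 m and x of leg in the frame of stop above -0.005 m and y of leg in the frame of stop between -0.08 and 0.08 m and x of leg_end in the frame of stop below -0.19 m and angle between the z axis of leg and the x axis of stop, either way round below 0.1 rad and linear speed of leg below 0.02 m/s and angular speed of leg below 0.2 rad/s); the robot touches nothing.
It fails at once if the leg falls or lands hard (turns faster than 4.5 rad/s) (angular speed of leg above 4.5 rad/s).
It fails at once if the leg is lifted: its square end's centre more than 48 mm above the table (height (world z) of leg above 0.048 m).
It fails at once if the leg is gripped or pressed hard (fingers on it with over 25 N) (contact force between the fingers and leg above 25 N).
It fails at once if a bystander is moved more than 20 mm or tipped (distance of any of pencil_cup, weight, sanding_block from where it was at the start of the episode above 0.02 m or angle between any of pencil_cup, weight, sanding_block's own z axis and vertical above 0.35 rad).
It also fails if it takes over 67 s, if anything falls off the work surface, if the arm or the gripper's body presses on something with over 40 N, if the wrist force passes 120 N, or if a joint passes its speed limit or range.

ROBOT

A 6-joint arm with a two-finger parallel gripper is mounted at the origin on the work surface. World frame = base frame: x ahead of the robot, y to its left, z up, the work surface at z = 0. Lengths are in m, angles in degrees, forces in N, time in s.
With the tool pointing down it reaches from about 0.4 to 0.825 m from the base axis. Payload 7 kg.
Tool frame: the origin (TCP) lies at the very end of the fingers, on their centre line; the grasp point (between the pads) lies 19 mm behind it; z points along the fingers, y is the direction in which the jaws open and shut (so a half turn about z gives the same grasp; the last joint's range is limited). The gripper opens to 88 mm and grips with 3 to 60 N. Pads are 19 mm wide; open, the fingers measure 130 mm over their backs; the gripper's body (78 mm by 193 mm) begins 47 mm behind the grasp point.
Start: joints at [82.512, 20.546, 0.682, 0, -70.136, -16.507], TCP at [0.275, 0.617, 0.227] pointing down, gripper open.
Joint ranges: [-176.03, 176.03], [-82.01, 121.73], [-58.28, 71.71], [-173.87, 95.51], [-174.79, -0.11], [-173.66, 173.66]. Speed limits (degrees/s): [136.94, 136.94, 172.46, 180, 180, 180].

INTERFACE

Orientations are given as [roll, pitch, yaw] about the fixed x, y, z axes, in that order (R = Rz(yaw) Ry(pitch) Rx(roll)).
In Python, from plant import ctrl gives the robot as it stands.
- The arm moves only by the tool move_arm, never from a script. Its argument "increments" is a list of rows, each a list of 2 entries, a list of its own where there are three numbers: the shift along the world's x, y, z in mm, then the turn about the world's z in rad. A call has exactly 8 rows; each row shifts and turns the pose as measured when the row begins; what a row does not reach is not made up. A row lasts 1/10 s, in which the tool goes at most 50 mm and 8.59 degrees, less where a joint would pass 70% of its speed; a pose out of reach is approached as far as the arm can. A call with a gripper value outside its range is refused whole. "jaw" is the gripper command: -1 is shut, 1 is fully open, values between are in proportion, set as the call begins (left out, the last holds). The fingers move at their own pace and stop on an object; the grip force is fixed at half the most. Time passes only in rows, so rows that do not move let the fingers close, or fill a call up. It gives the time, the measured TCP pose, the force and the opening at its end, in the units of the state.
- ctrl.get_obs(): the state, without advancing time (a new reading comes with each control period).
- ctrl.snapshot(name): name is "scene" or "top" or "wrist"; returns a dict with "color" (384x512x3 uint8, red, green, blue), "fx", "fy", "cx", "cy" (pixels), "R" (3x3) and "t" (3): a world point X has camera coordinates R X + t. Camera axes: x right, y down, z forward; pixel columns grow to the right and rows downward; lengths in m; the calibration is good to about 2 mm. A picture is of the moment at which its call begins. There is no depth.
- ctrl.close_job(): hands the job in, once; it reports no verdict.
The state is a dict: "clock": time; "joint_pos": joint angles; "qvel": joint speeds; "tau": joint torques, N m; "tool_pos": TCP position; "orientation": TCP orientation; "force": force on the tool from outside, world axes, zero at the start; "moment": the same for the moment, N m; "opening": finger opening in m.
Only numpy, scipy, OpenCV 4.12 (cv2) and the standard library are available. Lean on these libraries where they do the work, as an engineer would, in place of code of your own. Each camera call takes 0.05 s, during which the arm holds its last target.

## Working session

There is one attempt and no reset: what is moved stays moved. The work goes in short steps, Python scripts to look and compute and a tool call to move; the robot and the scene stay as the last step left them, time stands still between calls to the robot, and variables do not carry over. Pictures are saved under pics/ and viewed, and the job is handed in when it is done.

Besides the shell and the picture viewer there is one more tool, called after "Call:" as name([rows], argument=value, ...), one row to a line, values as JSON. move_arm: Moves the arm, as the interface text tells. Its arguments: {"type":"object","properties":{"increments":{"type":"array","items":{"type":"array"}},"jaw":{"type":"number"}},"required":["increments"]}

```bash
mkdir -p pics; ls
python3 - <<'E'
from plant import ctrl
import cv2,pickle
print(ctrl.get_obs())
for n in("scene","top","wrist"):
    s=ctrl.snapshot(n); cv2.imwrite(f"pics/a_{n}.png",s["color"][:,:,::-1]); pickle.dump(s,open(f"{n}0.pkl","wb"))
    print(n,s["fx"],s["fy"],s["cx"],s["cy"],s["R"],s["t"])
E
```

```text
pics
{'clock': 0.0, 'joint_pos': array([ 8.25120381e+01,  2.05922122e+01,  6.32610107e-01, -2.10316950e-02,
       -7.01355475e+01, -1.65056873e+01]), 'qvel': array([ 0.04941979, -0.00673795, -0.03939103,  0.00389437, -0.02019673,
        0.06761317]), 'tau': array([ 1.87517021e-04, -5.82708442e+01,  2.93043888e+01,  6.99652523e+00,
        6.87154839e-03, -1.69074842e-04]), 'tool_pos': array([0.2743106 , 0.61619997, 0.22560221]), 'orientation': array([ 1.79903154e+02, -8.07956187e-03, -2.40008052e+01]), 'force': array([ 0.08403179, -0.13434202, -0.25953201]), 'moment': array([-0.01071882,  0.01730655, -0.00091168]), 'opening': 0.0876789195533145}
scene 473.5060518844144 473.5060518844144 258.7062799228227 199.02906962099055 [[ 0.02906812  0.99929927 -0.02358008]
 [ 0.53567596 -0.03548994 -0.84367751]
 [-0.84392317  0.01189284 -0.53633222]] [ 0.12615177 -0.19651938  1.45188679]
top 403.8833629375014 403.8833629375014 250.83966086203847 197.57296936265226 [[ 0.01308092 -0.99988082  0.0081994 ]
 [-0.99400904 -0.01389312 -0.10841133]
 [ 0.10851232 -0.00673216 -0.99407231]] [-0.15589325  0.60313285  0.95537646]
wrist 337.50771224461005 337.50771224461005 257.79140651068946 192.7318159220502 [[-4.06356702e-01 -9.13714126e-01  8.52189386e-04]
 [-8.79700732e-01  3.91481668e-01  2.69942078e-01]
 [-2.46983507e-01  1.08943101e-01 -9.62876185e-01]] [ 0.67488989 -0.03267982  0.39061266]
```

View pics/a_scene.png

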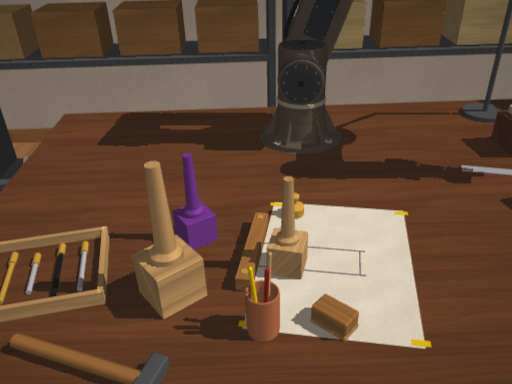

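View pics/a_top.png

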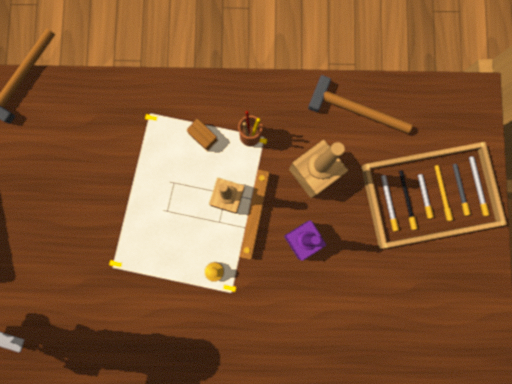

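View pics/a_wrist.png

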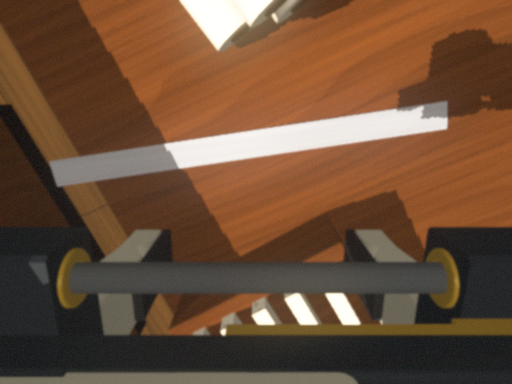

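Candidates: the large pale leg (scene 170,275 / top 318,168), the purple one (193,225 / 306,240) and the small pale one standing on the sheet before the stop (288,250 / 228,195). The small pale one fits, as the smaller of its colour and not purple. I'll confirm it in enlarged crops.

Run:
```python
import pickle,cv2
for n,(x,y,w,h) in {"top":(180,100,110,190),"scene":(220,160,150,190)}.items():
    c=pickle.load(open(n+"0.pkl","rb"))["color"][y:y+h,x:x+w,::-1]
    k=3 
    c=cv2.resize(c,None,fx=k,fy=k,interpolation=cv2.INTER_CUBIC)
    for i in range(0,w,10): cv2.putText(c,str(x+i),(i*k,8),0,.3,(255,255,255)); cv2.line(c,(i*k,10),(i*k,14),(255,255,255))
    for i in range(0,h,10): cv2.putText(c,str(y+i),(0,i*k+3),0,.3,(255,255,255))
    cv2.imwrite(f"pics/crop_{n}.png",c)
```

```text
(no output)
```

View pics/crop_top.png

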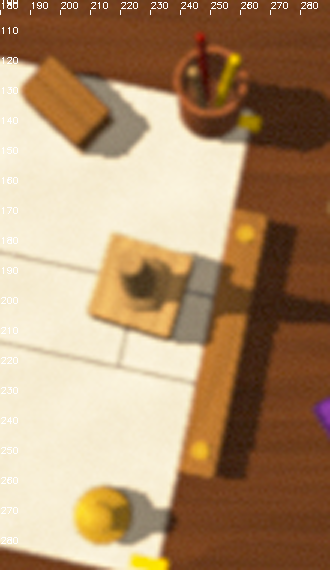

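View pics/crop_scene.png

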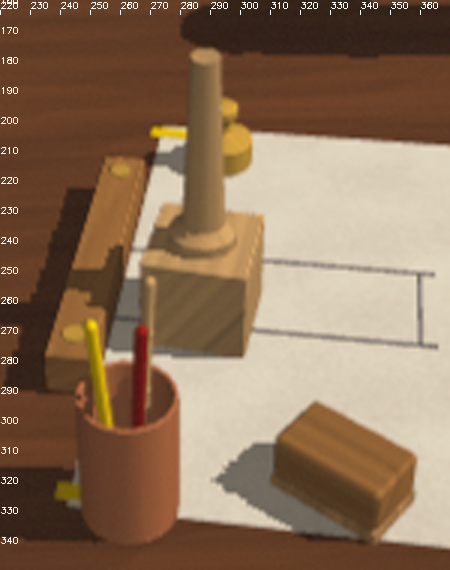

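```bash
cat > h.py <<'E'
import numpy as np,pickle
def load(n,k=0): return pickle.load(open(f"{n}{k}.pkl","rb"))
def bp(s,u,v,z):
    d=s["R"].T@np.array([(u-s["cx"])/s["fx"],(v-s["cy"])/s["fy"],1]); o=-s["R"].T@s["t"]
    return o+d*(z-o[2])/d[2]
def pj(s,X):
    c=s["R"]@np.asarray(X)+s["t"]; return s["fx"]*c[0]/c[2]+s["cx"],s["fy"]*c[1]/c[2]+s["cy"]
E
python3 - <<'E'
from h import *
np.set_printoptions(precision=4,suppress=True)
t=load("top");s=load("scene")
b=[bp(t,u,v,.03) for u,v in((258.3,170),(269,171.7),(251.3,259.3),(240,256.7))]
print("batten",*b,np.linalg.norm(b[0]-b[3]),np.linalg.norm(b[0]-b[1]))
for p in (b[0]-b[3],b[1]-b[2]): print(np.degrees(np.arctan2(p[1],p[0])))
k=[bp(t,u,v,.066) for u,v in((217.7,177.7),(244.7,185.7),(236.7,212.7),(210,204))]
print("block",*k,np.mean(k,0))
for i in range(4):
    p=k[(i+1)%4]-k[i];print(np.linalg.norm(p),np.degrees(np.arctan2(p[1],p[0])))
print("scene base",bp(s,301.7,278.3,0),bp(s,267.7,275,0),"tip",bp(s,288.5,177.5,.2))
print("scene top",bp(s,301.7,278.3,0))
print("tip top",bp(t,226,193,.2))
print("cup",bp(t,250.7,126.7,.085),"weight",bp(t,214,271,.045),"sand",[bp(t,u,v,.038) for u,v in((197,119),(188,131),(207,150),(216.5,139))])
E
```

```text
batten [ 0.6745 -0.1653  0.03  ] [ 0.6706 -0.1918  0.03  ] [ 0.4555 -0.1508  0.03  ] [ 0.4614 -0.1234  0.03  ] 0.21714706122945876 0.026814007386760135
-11.123610699894982
-10.800339293598974
block [ 0.6481 -0.0681  0.066 ] [ 0.6298 -0.1326  0.066 ] [ 0.5653 -0.1146  0.066 ] [ 0.585  -0.0513  0.066 ] [ 0.607  -0.0916  0.066 ]
0.06702656819501113 -105.83153464892727
0.06691840545965037 164.48051396480216
0.06636192743282066 72.71762504571711
0.06524563514861817 -14.909107534313506
scene base [ 0.6459 -0.0627  0.    ] [ 0.6329 -0.1272  0.    ] tip [ 0.6054 -0.0867  0.2   ]
scene top [ 0.6459 -0.0627  0.    ]
tip top [ 0.5957 -0.0959  0.2   ]
cup [ 0.7682 -0.1448  0.085 ] weight [ 0.4276 -0.0626  0.045 ] sand [array([ 0.7994, -0.0112,  0.038 ]), array([0.7685, 0.0102, 0.038 ]), array([ 0.7212, -0.038 ,  0.038 ]), array([ 0.7493, -0.0608,  0.038 ])]
```

Confirmed: the small pale leg on the sheet (block top centred near top-view 227,195; tip at scene 288,177). Next I'll refine its pose and the stop's using both views.

```bash
cat > fit.py <<'E'
from h import *
from scipy.optimize import least_squares
np.set_printoptions(precision=4,suppress=True)
t=load("top");s=load("scene")
def W(p,l): 
    c,q=np.cos(p[2]),np.sin(p[2]); return np.array([p[0]+c*l[0]-q*l[1],p[1]+q*l[0]+c*l[1],l[2]])
H=.034
# local leg frame: x to stop
obs=[(t,(217.7,177.7),(-H,H,.066)),(t,(244.7,185.7),(H,H,.066)),(t,(236.7,212.7),(H,-H,.066)),(t,(210,204),(-H,-H,.066)),
(s,(301.7,278.3),(-H,H,0)),(s,(267.7,275),(H,H,0)),(s,(307.7,231.7),(-H,-H,.066)),(s,(267.7,247.3),(H,H,.066)),(s,(301.7,253.3),(-H,H,.066)),(s,(275,228.3),(H,-H,.066)),(s,(288.4,177.5),(0,0,.2))]
def f(p,o): return np.concatenate([np.subtract(pj(c,W(p,l)),uv) for c,uv,l in o])
r=least_squares(f,[.606,-.09,np.radians(-104)],args=(obs,),loss="soft_l1")
print("leg",r.x,np.degrees(r.x[2]));print(f(r.x,obs).reshape(-1,2))
L=.11
ob2=[(t,(258.3,170),(0,L,.03)),(t,(269,171.7),(.03,L,.03)),(t,(251.3,259.3),(.03,-L,.03)),(t,(240,256.7),(0,-L,.03)),
(s,(255,280.5),(0,L,.03)),(s,(235.5,279.5),(.03,L,.03)),(s,(268.5,213),(0,-L,.03)),(s,(255.5,212.5),(.03,-L,.03))]
q=least_squares(f,[.568,-.144,np.radians(-101)],args=(ob2,),loss="soft_l1")
print("stop",q.x,np.degrees(q.x[2]));print(f(q.x,ob2).reshape(-1,2))
d=r.x[:2]-q.x[:2];c,k=np.cos(q.x[2]),np.sin(q.x[2]);print("leg in stop",c*d[0]+k*d[1],-k*d[0]+c*d[1])
E
python3 fit.py
```

```text
leg [ 0.6076 -0.0877 -1.8419] -105.53413639352515
[[-1.6748 -0.6095]
 [-1.2461 -0.6364]
 [-1.3917 -0.2077]
 [-2.3154  0.4146]
 [-0.5093  1.3044]
 [-1.2421 -0.5109]
 [ 0.1248 -0.746 ]
 [-1.7663  0.3303]
 [ 0.3747 -0.7973]
 [-1.2663 -1.5946]
 [-0.3687  0.6363]]
stop [ 0.5699 -0.139  -1.7522] -100.39228146797765
[[-2.5885 -1.493 ]
 [-1.3967 -0.8657]
 [-0.8792 -0.3417]
 [-1.7533 -0.1606]
 [-3.7639 -0.6495]
 [-0.4394 -1.0556]
 [-0.8312 -0.4901]
 [-1.2494 -0.8801]]
leg in stop -0.05726643691536138 0.027804616183293558
```

Call:
move_arm([
  [[20, -40, 2], 0.02],
  [[20, -40, 2], 0.02],
  [[20, -40, 2], 0.02],
  [[20, -40, 2], 0.02],
  [[20, -40, 2], 0.02],
  [[20, -40, 2], 0.02],
  [[20, -40, 2], 0.02],
  [[20, -40, 0], 0.0],
], jaw=0.0)

```text
clock: 0.95
tool_pos: [0.4347, 0.2876, 0.236]
orientation: [179.6, -0.0, -15.2]
force: [0.5, 0.0, -0.4]
opening: 0.0443
```

Call:
move_arm([
  [[20, -45, 2], 0],
  [[20, -45, 2], 0],
  [[20, -45, 0], 0],
  [[20, -45, 0], 0],
  [[20, -45, 0], 0],
  [[20, -45, 0], 0],
  [[20, -45, 0], 0],
  [[20, -30, 0], 0],
])

```text
clock: 1.75
tool_pos: [0.594, -0.0666, 0.2407]
orientation: [179.7, -0.1, -15.1]
force: [0.8, 1.0, -0.5]
opening: 0.0439
```

Run:
```python
from plant import ctrl
import cv2
print(ctrl.get_obs()["tool_pos"],ctrl.get_obs()["orientation"])
s=ctrl.snapshot("wrist"); cv2.imwrite("pics/w1.png",s["color"][:,:,::-1])
```

```text
[ 0.59404009 -0.06661355  0.24071482] [ 1.79735076e+02 -7.85737501e-02 -1.51124136e+01]
```

Call:
move_arm([
  [[6, -10, 0], 0],
  [[5, -10, 0], 0],
  [[2, -3, 0], 0],
  [[0, 0, 0], 0],
  [[0, 0, 0], 0],
  [[0, 0, 0], 0],
  [[0, 0, 0], 0],
  [[0, 0, 0], 0],
])

```text
clock: 2.6
tool_pos: [0.6093, -0.0926, 0.2394]
orientation: [179.6, 0.0, -15.1]
force: [-0.2, -0.9, -0.3]
opening: 0.0437
```

```bash
cat > look.py <<'E'
import sys,cv2,pickle
from plant import ctrl
i=sys.argv[1]
for a in sys.argv[2:]:
    n,*b=a.split(",")
    s=ctrl.snapshot(n); pickle.dump(s,open(f"{n}{i}.pkl","wb")); c=s["color"][:,:,::-1]
    if b:
        x,y,w,h,k=map(int,b); c=cv2.resize(c[y:y+h,x:x+w],None,fx=k,fy=k,interpolation=cv2.INTER_CUBIC)
    cv2.imwrite(f"pics/{n}{i}.png",c)
o=ctrl.get_obs(); print(o["clock"],o["tool_pos"].round(4),o["orientation"].round(2),o["force"].round(2))
E
python3 look.py 1 wrist scene,180,80,240,200,3
```

```text
2.7 [ 0.6094 -0.0928  0.2393] [ 1.7964e+02  1.0000e-02 -1.5130e+01] [ 0.84 -0.91 -0.26]
```

View pics/wrist1.png

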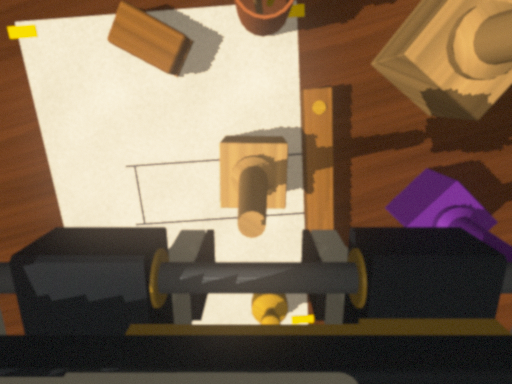

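View pics/scene1.png

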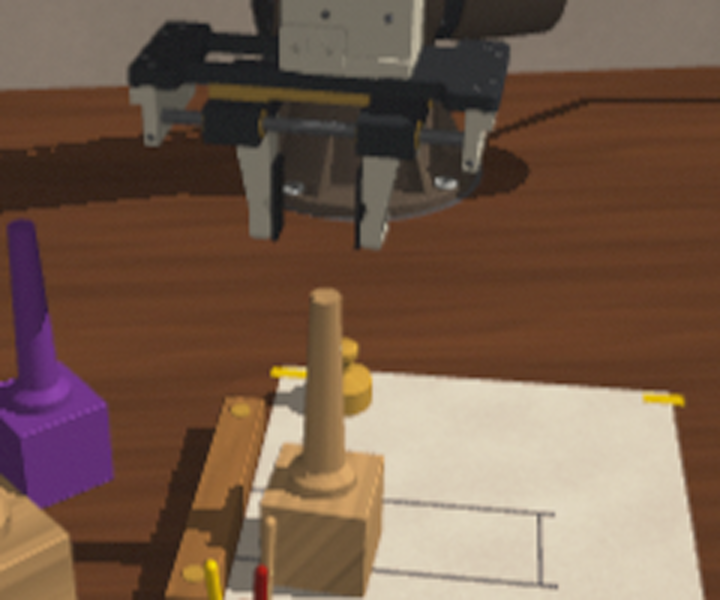

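Run:
```python
from h import *
w=load("wrist",1);s=load("scene",1)
print(pj(w,(.607,-.0885,.2)),bp(w,252,224,.2),bp(s,180+325/3,80+294/3,.2))
for uvs in [((220,140),(288,140),(288,208),(221,203))]:
    k=[bp(w,u,v,.066)for u,v in uvs]; print(np.round(k,4)); print(np.mean(k,0),[np.degrees(np.arctan2(*(k[(i+1)%4]-k[i])[1::-1])) for i in range(4)])
a=bp(w,303,88,.03);b=bp(w,304.5,228,.03);print(a,b,np.degrees(np.arctan2(*(a-b)[1::-1])))
```

```text
(np.float64(252.59823677466406), np.float64(225.94992250797543)) [ 0.60835449 -0.0884835   0.2       ] [ 0.60717418 -0.08713996  0.2       ]
[[ 0.6519 -0.0665  0.066 ]
 [ 0.6345 -0.1307  0.066 ]
 [ 0.5665 -0.1141  0.066 ]
 [ 0.5898 -0.0488  0.066 ]]
[ 0.61069613 -0.09001907  0.066     ] [np.float64(-105.13553863597559), np.float64(166.2884931689926), np.float64(70.31962592303728), np.float64(-15.916022747693615)]
[ 0.67784638 -0.16077947  0.03      ] [ 0.52513392 -0.12725517  0.03      ] -12.381493249578217
```

Call:
move_arm([
  [[-1, 4, 0], 0],
  [[0, 0, -8], 0],
  [[0, 0, -12], 0],
  [[0, 0, -12], 0],
  [[0, 0, -12], 0],
  [[0, 0, -12], 0],
  [[0, 0, -4], 0],
  [[0, 0, 0], 0],
])

```text
clock: 3.5
tool_pos: [0.6068, -0.0884, 0.172]
orientation: [179.6, 0.2, -15.1]
force: [-0.4, -0.2, 0.2]
opening: 0.0442
```

```bash
python3 look.py 2 wrist scene,180,80,240,200,3
```

```text
3.6 [ 0.6072 -0.0884  0.1729] [ 1.7961e+02  1.3000e-01 -1.5150e+01] [0.18 0.36 1.02]
```

View pics/scene2.png

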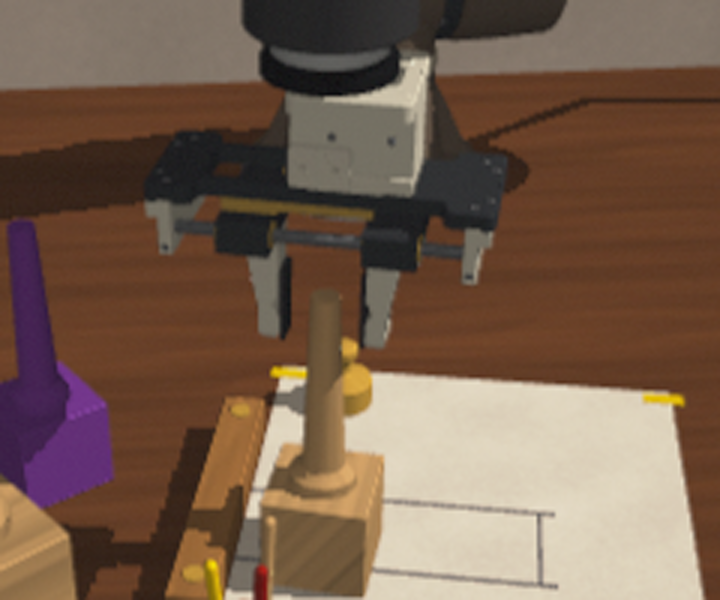

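View pics/wrist2.png

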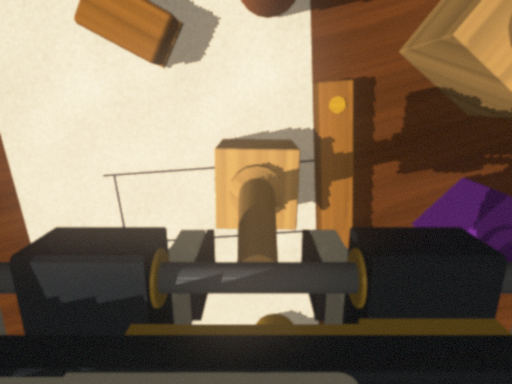

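```bash
cat > kin.py <<'E'
import numpy as np
def kin(th,L):
    a=np.radians(th);A=np.array([np.sin(a),np.cos(a)]);N=np.array([-np.cos(a),np.sin(a)]) # N to rear(+x leg)
    P=lambda s,r:s*A+(34+r)*N
    f=P(200,-9); top=P(200,9); zt=f[1]-L
    s=np.linspace(74,200,2000); r=14-5*(np.clip(s,80,200)-80)/120
    pts=s[:,None]*A+(34+r)[:,None]*N
    i=np.argmin(abs(pts[:,1]-zt)); 
    return f[0],f[1],top[1],zt,pts[i,0]
if __name__=="__main__":
  for th in range(0,91,5):
    fx,fz,tz,zt,rx=kin(th,20)
    print(th,"front D %.0f z %.0f top %.0f ztip %.0f rear %.0f need %.0f"%tuple([fx*1 for fx in(fx,fz,tz,zt,rx,fx-rx)]))
E
python3 kin.py
```

```text
0 front D -25 z 200 top 200 ztip 180 rear -44 need 19
5 front D -7 z 201 top 203 ztip 181 rear -28 need 21
10 front D 10 z 201 top 204 ztip 181 rear -13 need 23
15 front D 28 z 200 top 204 ztip 180 rear 3 need 25
20 front D 45 z 196 top 203 ztip 176 rear 17 need 28
25 front D 62 z 192 top 199 ztip 172 rear 31 need 31
30 front D 78 z 186 top 195 ztip 166 rear 44 need 34
35 front D 94 z 178 top 188 ztip 158 rear 56 need 38
40 front D 109 z 169 top 181 ztip 149 rear 67 need 43
45 front D 124 z 159 top 172 ztip 139 rear 75 need 48
50 front D 137 z 148 top 161 ztip 128 rear 82 need 55
55 front D 149 z 135 top 150 ztip 115 rear 85 need 65
60 front D 161 z 122 top 137 ztip 102 rear 84 need 77
65 front D 171 z 107 top 123 ztip 87 rear 76 need 95
70 front D 179 z 92 top 109 ztip 72 rear 57 need 122
75 front D 187 z 76 top 93 ztip 56 rear 59 need 128
80 front D 193 z 59 top 77 ztip 39 rear 65 need 128
85 front D 197 z 42 top 60 ztip 22 rear 70 need 128
90 front D 200 z 25 top 43 ztip 5 rear 200 need 0
```

Call:
move_arm([
  [[2, 7, 0], 0],
  [[2, 7, 0], 0],
  [[2, 7, 0], 0],
  [[2, 7, 0], 0],
  [[2, 7, 0], 0],
  [[2, 7, 0], 0],
  [[2, 7, 0], 0],
  [[1, 4, 0], 0],
])

```text
clock: 4.4
tool_pos: [0.6251, -0.0305, 0.1757]
orientation: [179.7, -0.1, -15.1]
force: [-0.0, -0.4, 0.7]
opening: 0.0441
```

```bash
python3 look.py 3 scene,180,80,240,200,3 wrist
```

```text
4.5 [ 0.6249 -0.0306  0.1756] [ 1.7969e+02 -1.2000e-01 -1.5090e+01] [-0.48  0.73 -0.18]
```

View pics/scene3.png

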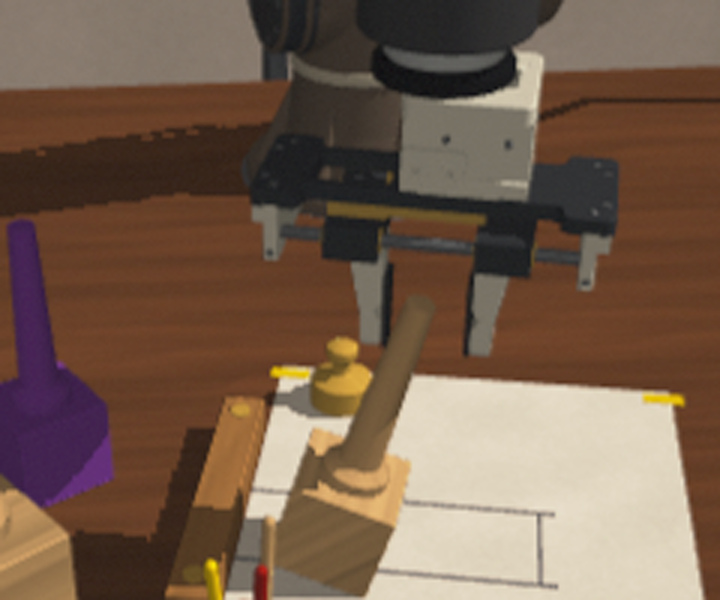

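View pics/wrist3.png

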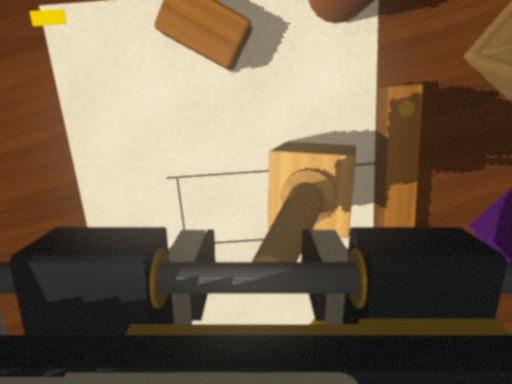

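Call:
move_arm([
  [[2, 7, -1], 0],
  [[2, 7, -1], 0],
  [[2, 6, -1], 0],
  [[2, 6, -2], 0],
  [[2, 6, -3], 0],
  [[1, 5, -3], 0],
  [[1, 5, -3], 0],
  [[1, 4, -3], 0],
])

```text
clock: 5.3
tool_pos: [0.6389, 0.0189, 0.157]
orientation: [179.7, -0.1, -15.2]
force: [-0.6, -0.1, -0.5]
opening: 0.0438
```

```bash
python3 look.py 4 scene,180,80,240,200,3
```

```text
5.35 [0.6387 0.0193 0.1563] [ 1.7968e+02 -7.0000e-02 -1.5140e+01] [-0.47 -0.37 -0.32]
```

View pics/scene4.png

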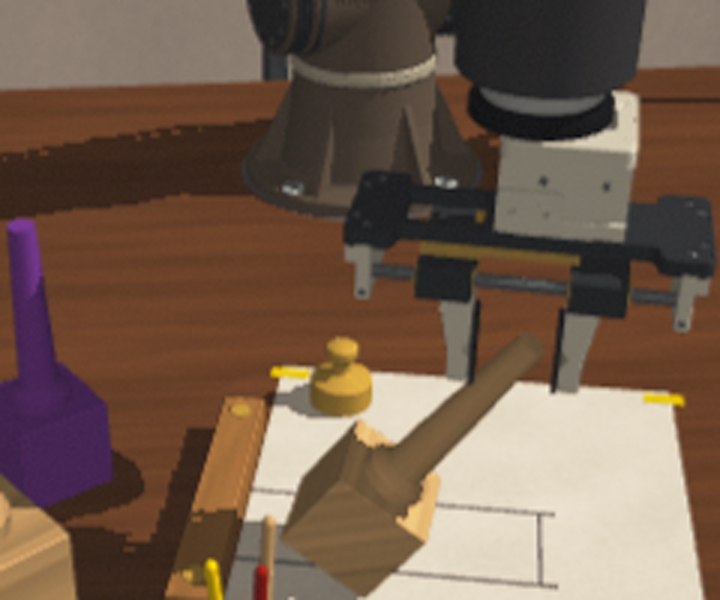

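Call:
move_arm([
  [[0, 0, -2], 0],
  [[0, 0, -2], 0],
  [[0, 1, -2], 0],
  [[1, 3, -2], 0],
  [[1, 3, -2], 0],
  [[1, 3, -2], 0],
  [[1, 3, -2], 0],
  [[1, 3, -2], 0],
], jaw=0.36)

```text
clock: 6.15
tool_pos: [0.6441, 0.036, 0.1392]
orientation: [179.7, -0.1, -15.2]
force: [-0.4, 0.3, -1.0]
opening: 0.0598
```

```bash
python3 look.py 5 scene,180,80,240,200,3
```

```text
6.2 [0.644  0.0364 0.1387] [ 1.7969e+02 -6.0000e-02 -1.5170e+01] [0.43 0.59 0.64]
```

View pics/scene5.png

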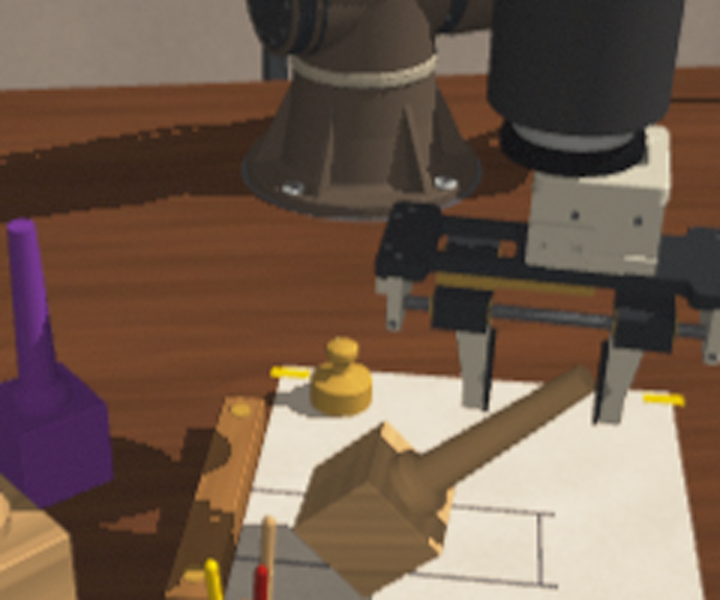

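Call:
move_arm([
  [[0, 0, -2], 0],
  [[0, 0, -2], 0],
  [[0, 0, -3], 0],
  [[0, 0, -3], 0],
  [[0, 1, -3], 0],
  [[0, 1, -3], 0],
  [[0, 1, -2], 0],
  [[0, 1, -2], 0],
], jaw=1.0)

```text
clock: 7.0
tool_pos: [0.6458, 0.042, 0.1183]
orientation: [179.8, -0.3, -15.1]
force: [0.6, 3.3, 2.2]
opening: 0.0873
```

```bash
python3 look.py 6 scene,180,80,240,200,3 top,140,80,180,200,3
```

```text
7.1 [0.6458 0.0421 0.1182] [179.84  -0.25 -15.13] [1.59 2.49 3.23]
```

View pics/scene6.png

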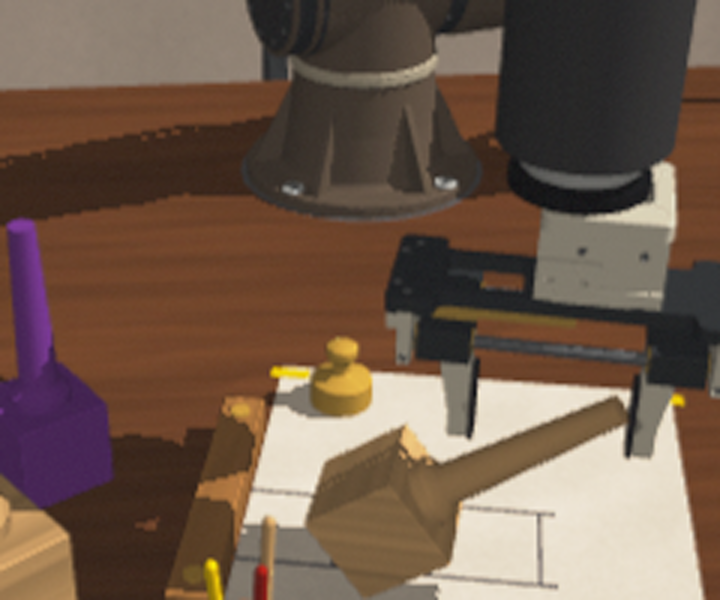

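View pics/top6.png

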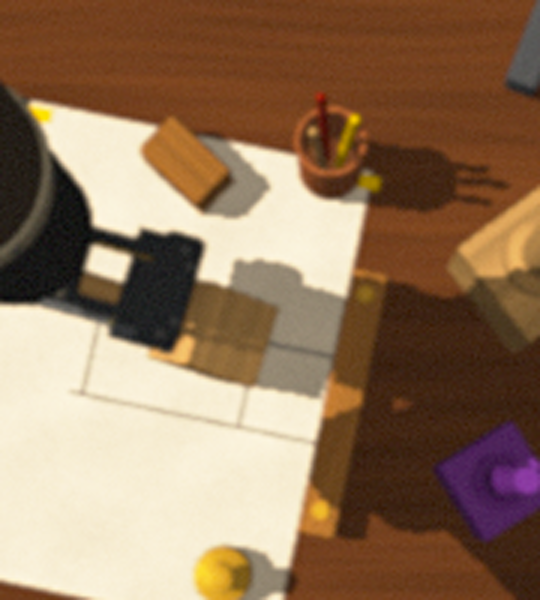

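```bash
python3 look.py 7 wrist
python3 - <<'E'
from plant import ctrl
o=ctrl.get_obs();print(o["force"],o["moment"])
E
```

```text
7.15 [0.6458 0.0419 0.1184] [179.84  -0.25 -15.13] [0.69 1.46 2.6 ]
[0.69032003 1.46111168 2.59948274] [ 1.15827743e+00 -3.59354516e-01 -1.81997501e-04]
```

View pics/wrist7.png

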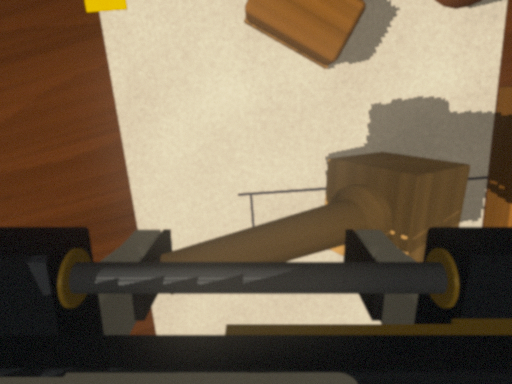

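Call:
move_arm([
  [[-3, 1.5, 0], -0.08],
  [[-3, 1.5, 0], -0.08],
  [[-3, 1.5, 0], -0.08],
  [[-3, 1.5, 0], -0.08],
  [[0.5, 2, -1], 0],
  [[0.5, 2, -2], 0],
  [[0.5, 2, -2], 0],
  [[0.5, 2, -2], 0],
])

```text
clock: 7.95
tool_pos: [0.6342, 0.0548, 0.1104]
orientation: [179.6, -0.2, -33.9]
force: [1.1, 0.6, -0.6]
opening: 0.0875
```

```bash
python3 look.py 8 scene,180,80,240,200,3 wrist
```

```text
8.05 [0.6341 0.055  0.1102] [ 1.7962e+02 -1.4000e-01 -3.3890e+01] [0.96 1.34 0.96]
```

View pics/scene8.png

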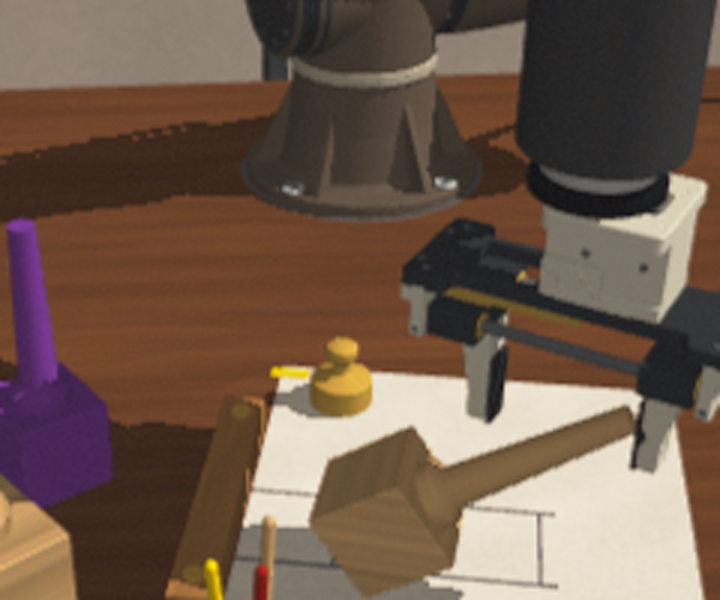

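View pics/wrist8.png

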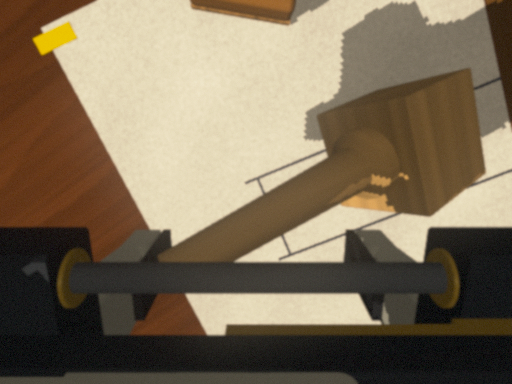

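Call:
move_arm([
  [[0.7, 2.5, -3], 0],
  [[0.7, 2.5, -3], 0],
  [[0.7, 2.5, -3], 0],
  [[0.6, 2.2, -3], 0],
  [[0.6, 2.2, -3], 0],
  [[0.6, 2, -3], 0],
  [[0.5, 2, -3], 0],
  [[0.5, 1.8, -3], 0],
])

```text
clock: 8.85
tool_pos: [0.6392, 0.0739, 0.0838]
orientation: [179.6, -0.1, -33.8]
force: [0.8, 1.2, 0.4]
opening: 0.0876
```

```bash
python3 look.py 9 scene,180,80,240,200,3 top,140,80,180,200,3
```

```text
8.95 [0.6391 0.074  0.0836] [ 1.7956e+02 -9.0000e-02 -3.3830e+01] [-0.19  1.64  0.08]
```

View pics/scene9.png

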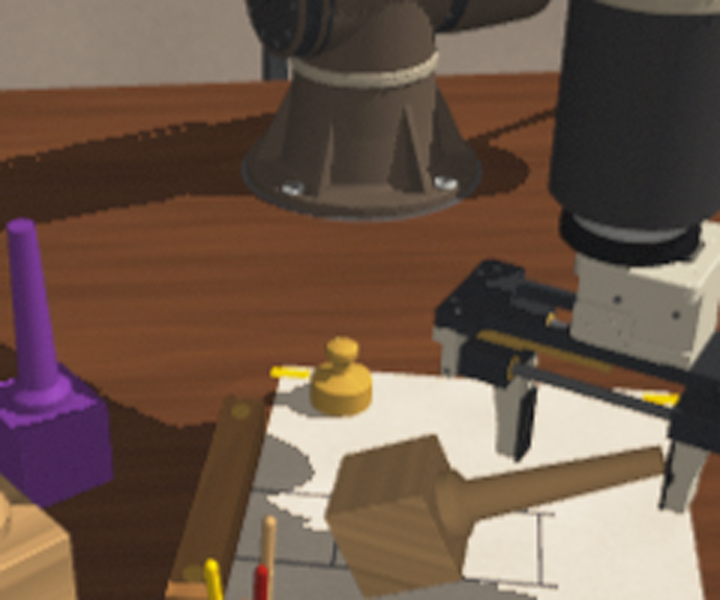

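Call:
move_arm([
  [[0.5, 1.8, -3], 0],
  [[0.5, 1.7, -3], 0],
  [[0.5, 1.7, -3], 0],
  [[0.5, 1.6, -3], 0],
  [[0.4, 1.6, -3], 0],
  [[0.4, 1.5, -3], 0],
  [[0.4, 1.4, -3], 0],
  [[0.4, 1.3, -3], 0],
])

```text
clock: 9.75
tool_pos: [0.6429, 0.0873, 0.0578]
orientation: [179.6, -0.1, -33.8]
force: [0.4, 0.8, -1.3]
opening: 0.0875
```

```bash
python3 look.py 10 scene,180,80,240,200,3 wrist
```

```text
9.85 [0.6428 0.0874 0.0576] [ 1.7953e+02 -8.0000e-02 -3.3840e+01] [ 0.91  0.43 -0.76]
```

View pics/scene10.png

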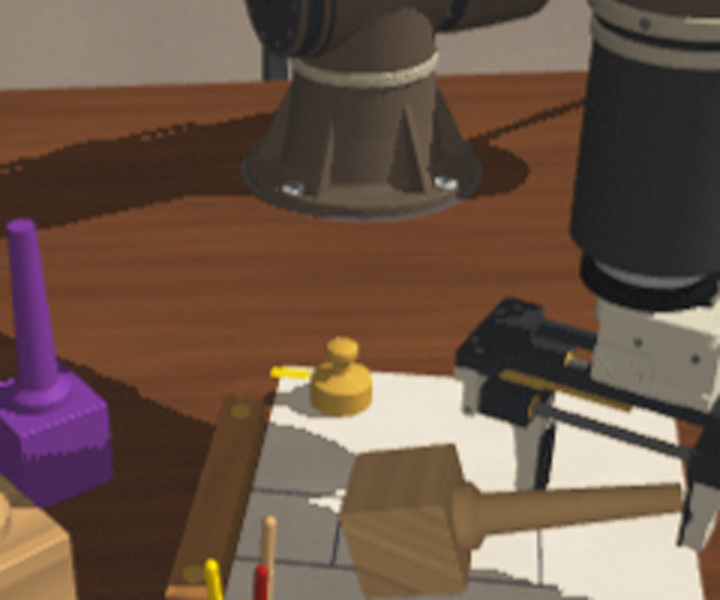

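View pics/wrist10.png

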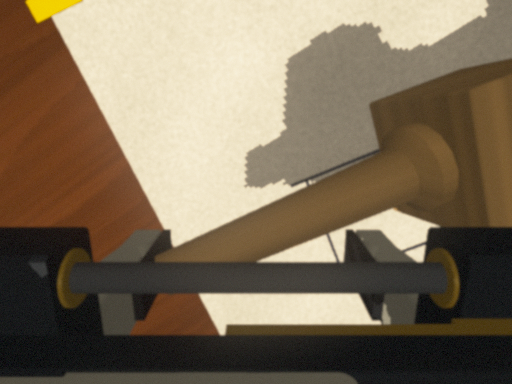

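Call:
move_arm([
  [[0.3, 1.2, -3], 0],
  [[0.3, 1.2, -3], 0],
  [[0.3, 1.1, -3], 0],
  [[0.3, 1.0, -3], 0],
  [[0.3, 1.0, -3], 0],
  [[0.3, 0.9, -3], 0],
  [[0.2, 0.8, -3], 0],
  [[0.2, 0.7, -3], 0],
])

```text
clock: 10.65
tool_pos: [0.6457, 0.0962, 0.0321]
orientation: [179.6, -0.1, -33.8]
force: [-0.1, 2.0, -0.7]
opening: 0.0875
```

```bash
python3 look.py 11 scene,180,80,240,200,3 wrist
```

```text
10.75 [0.6454 0.0962 0.0319] [ 1.7958e+02 -1.0000e-01 -3.3830e+01] [ 0.8   1.62 -0.47]
```

View pics/scene11.png

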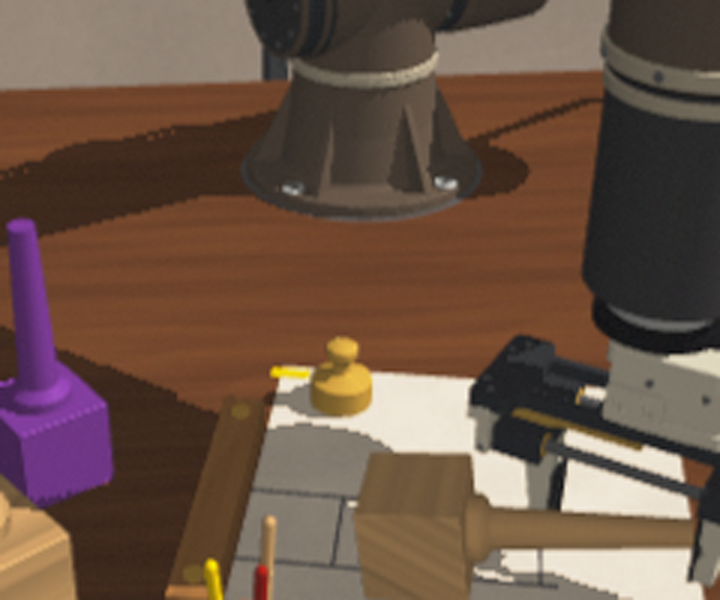

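View pics/wrist11.png

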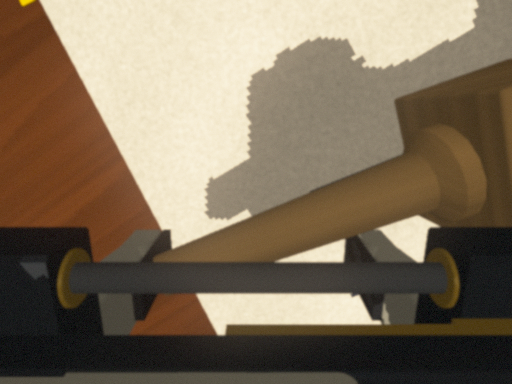

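Call:
move_arm([
  [[0.2, 0.8, -3], 0],
  [[0.2, 0.8, -3], 0],
  [[0.2, 0.7, -3], 0],
  [[0.2, 0.7, -2.5], 0],
  [[0.2, 0.7, -2.5], 0],
  [[0.2, 0.6, -2], 0],
  [[0.2, 0.6, -2], 0],
  [[0.2, 0.6, -2], 0],
])

```text
clock: 11.55
tool_pos: [0.6469, 0.1017, 0.0103]
orientation: [179.5, -0.1, -33.8]
force: [0.2, 1.0, 0.0]
opening: 0.0878
```

```bash
python3 look.py 12 scene,180,80,240,200,3 wrist
```

```text
11.65 [0.6468 0.1017 0.0101] [ 1.7953e+02 -8.0000e-02 -3.3850e+01] [ 0.13  1.1  -0.69]
```

View pics/scene12.png

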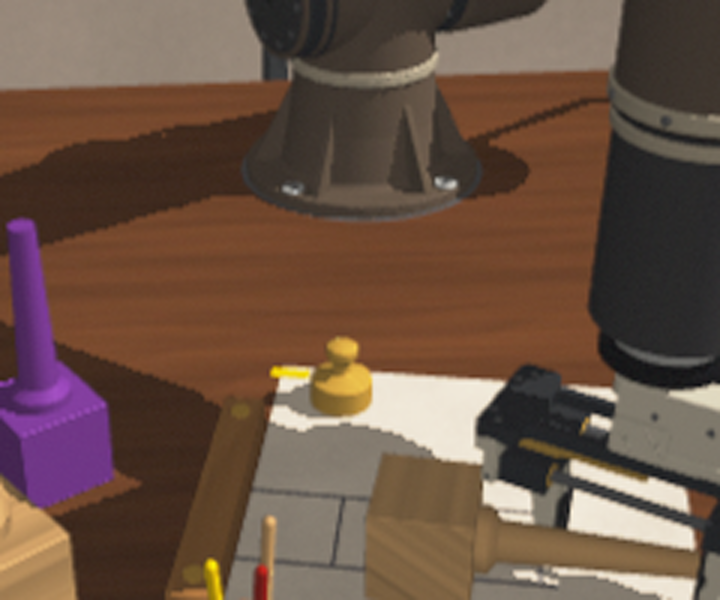

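Call:
move_arm([
  [[0.5, 1, 0], 0],
  [[0.5, 1, 0], 0],
  [[1, 3, 0], 0],
  [[2, 4, 2], 0],
  [[2, 4, 15], 0],
  [[0, 0, 25], 0],
  [[0, 0, 30], 0],
  [[0, 0, 30], 0],
])

```text
clock: 12.45
tool_pos: [0.6501, 0.1148, 0.1109]
orientation: [179.0, 0.2, -33.9]
force: [0.9, -0.2, 0.3]
opening: 0.0872
```

```bash
python3 look.py 13 scene,180,140,240,160,3 top,140,80,180,200,3 wrist
```

```text
12.6 [0.6518 0.1155 0.1128] [ 1.7932e+02  5.0000e-02 -3.3860e+01] [ 0.34  0.03 -1.1 ]
```

View pics/scene13.png

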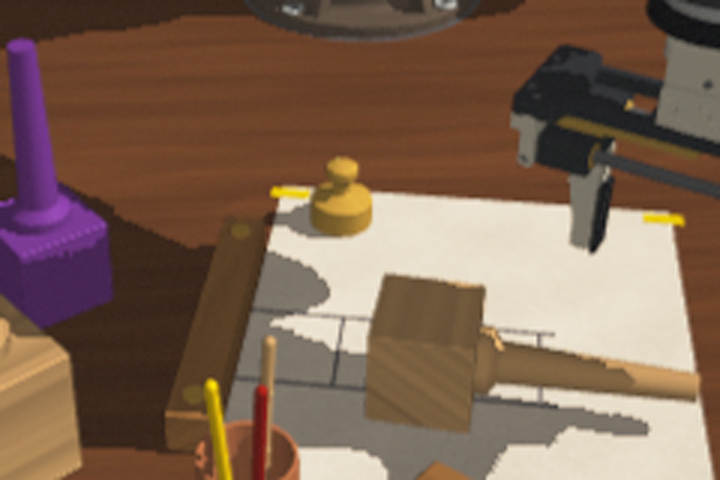

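View pics/top13.png

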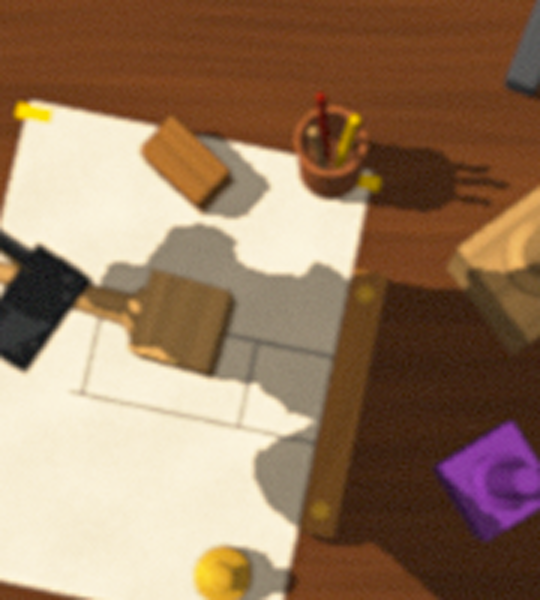

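View pics/wrist13.png

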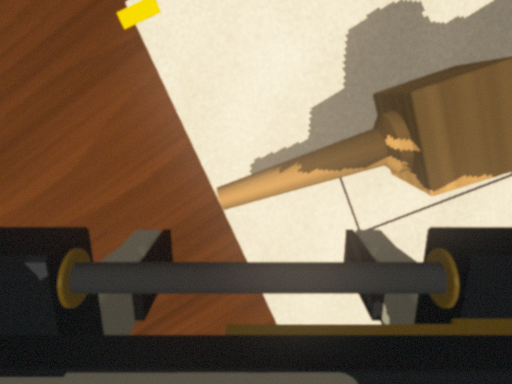

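```bash
cat > lie.py <<'E'
from h import *
np.set_printoptions(precision=4,suppress=True)
t=load("top",13);w=load("wrist",13);s=load("scene",13)
k=np.array([bp(t,140+u/3,80+v/3,.068) for u,v in((150,270),(233,290),(212,372),(134,347))])
print(k,np.mean(k,0))
for i in range(4):
    p=k[(i+1)%4]-k[i];print(np.linalg.norm(p),np.degrees(np.arctan2(p[1],p[0])))
print("end wrist (centre z.034)",bp(w,224,198,.034),"scene",bp(s,180+697/3,140+386/3,.034))
print("scene block top", [bp(s,180+u/3,140+v/3,.068) for u,v in((385,273),(485,288),(474,365),(370,350))])
print("base edge bottom near", bp(s,180+470/3,140+432/3,0),bp(s,180+364/3,140+415/3,0))
E
python3 lie.py; python3 -c "
from plant import ctrl;o=ctrl.get_obs();print(o['joint_pos'].round(1),o['clock'])"
```

```text
[[ 0.6653 -0.002   0.068 ]
 [ 0.6502 -0.0681  0.068 ]
 [ 0.5849 -0.053   0.068 ]
 [ 0.6038  0.0087  0.068 ]] [ 0.626  -0.0286  0.068 ]
0.06776302949830051 -102.85840999044834
0.06708368072084177 167.03679894149712
0.06460708577122423 72.99285577587152
0.06249163168289133 -9.920851209578371
end wrist (centre z.034) [0.6691 0.1351 0.034 ] scene [0.6687 0.1379 0.034 ]
scene block top [array([ 0.5869, -0.0453,  0.068 ]), array([0.6067, 0.0161, 0.068 ]), array([ 0.6813, -0.0036,  0.068 ]), array([ 0.6639, -0.0634,  0.068 ])]
base edge bottom near [0.6652 0.0011 0.    ] [ 0.6459 -0.0634  0.    ]
[ 27.1  24.6  -9.    0.3 -57.1  28.9] 12.6
```

Call:
move_arm([
  [[0, -5, 2], -0.146],
  [[-1, -10, 0], -0.146],
  [[-1, -10, 0], -0.146],
  [[-1, -10, 0], -0.146],
  [[-1, -10, 0], -0.146],
  [[-1, -10, 0], -0.146],
  [[-1, -8, 0], -0.146],
  [[0, -4, 0], -0.146],
], jaw=0.18)

```text
clock: 13.4
tool_pos: [0.6418, 0.0475, 0.1082]
orientation: [178.8, 0.0, -102.6]
force: [-1.0, -1.3, -0.0]
opening: 0.0518
```

```bash
python3 look.py 14 wrist
```

```text
13.45 [0.6416 0.047  0.108 ] [ 1.7878e+02  2.0000e-02 -1.0312e+02] [-0.29 -0.73  0.08]
```

View pics/wrist14.png

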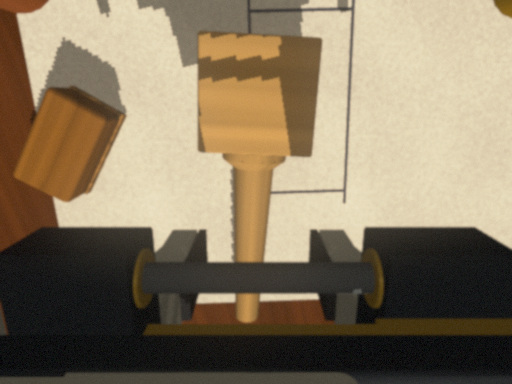

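Run:
```python
from h import *
np.set_printoptions(precision=4,suppress=True)
w=load("wrist",14)
T=np.array([.6416,.047]);
for u,v,z in((247.5,318,.034),(252.5,190,.034)): print(bp(w,u,v,z))
a=bp(w,252.5,190,.034)-bp(w,247.5,318,.034); print(np.degrees(np.arctan2(-a[1],-a[0])))
k=[bp(w,u,v,.068)for u,v in((198,32),(321,38),(312,156),(198,152))];print(np.array(k))
jy=np.array([np.cos(np.radians(-13.1)),np.sin(np.radians(-13.1))])
for q in(bp(w,247.5,318,.034),bp(w,252.5,190,.034),*k): print("offset jaw",(q[:2]-T)@jy, "along",(q[:2]-T)@[-jy[1],jy[0]])
```

```text
[0.6704 0.1405 0.034 ]
[0.643  0.0379 0.034 ]
75.04882550076138
[[ 0.6502 -0.0636  0.068 ]
 [ 0.5859 -0.0464  0.068 ]
 [ 0.602   0.0163  0.068 ]
 [ 0.6673 -0.001   0.068 ]]
offset jaw 0.006889594813293037 along 0.09762341080594457
offset jaw 0.0034593029917038155 along -0.008510749362149447
offset jaw 0.033470505075479565 along -0.10574664439989497
offset jaw -0.03309349264250757 along -0.1036320195514479
offset jaw -0.03163217246083169 along -0.038932330470935354
offset jaw 0.03595323635929676 along -0.0408944248459611
```

Call:
move_arm([
  [[2.5, -0.5, -5], 0.03],
  [[0, 0, -12], 0.0],
  [[0, 0, -14], 0],
  [[0, 0, -14], 0],
  [[0, 0, -14], 0],
  [[0, 0, -12], 0],
  [[0, 0, -8], 0],
  [[0, 0, -3], 0],
])

```text
clock: 14.25
tool_pos: [0.6415, 0.0475, 0.0143]
orientation: [178.4, -0.1, -100.2]
force: [-0.5, 0.2, 0.2]
opening: 0.0516
```

```bash
python3 look.py 15 wrist scene,180,140,240,160,3
```

```text
14.35 [0.6418 0.0475 0.0151] [ 1.7846e+02 -1.2000e-01 -1.0021e+02] [-0.01 -0.21 -0.16]
```

View pics/wrist15.png

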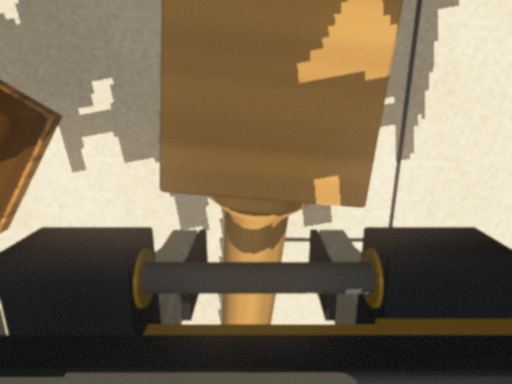

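View pics/scene15.png

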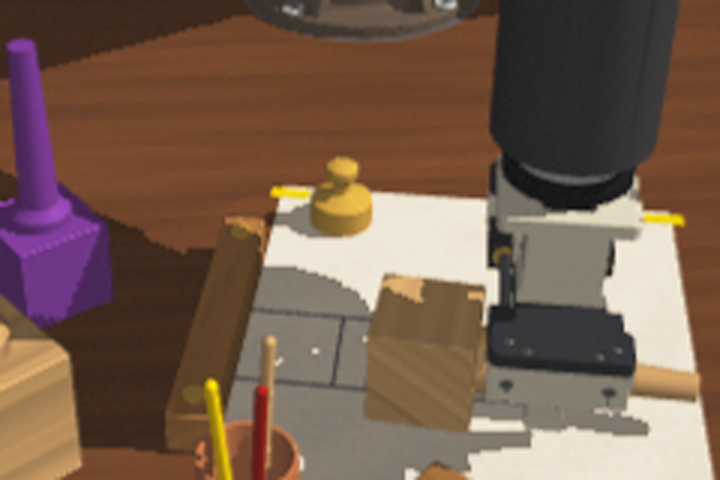

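Call:
move_arm([
  [[-1, -5, 5], 0],
  [[-1.5, -8, 2], 0],
  [[-1.5, -7, 0], 0],
  [[-1, -4, 0], 0],
  [[-1, -4, 0], 0],
  [[-1, -6, 0], 0],
  [[-1.5, -7, 0], 0],
  [[-1.5, -7, 0], 0],
])

```text
clock: 15.15
tool_pos: [0.6331, -0.0033, 0.026]
orientation: [178.8, 0.1, -100.2]
force: [0.8, 2.1, -0.3]
opening: 0.0514
```

```bash
python3 look.py 16 wrist scene,180,140,240,160,3
```

```text
15.25 [ 0.6328 -0.004   0.0259] [ 1.7875e+02  4.0000e-02 -1.0021e+02] [0.04 0.72 0.52]
```

View pics/wrist16.png

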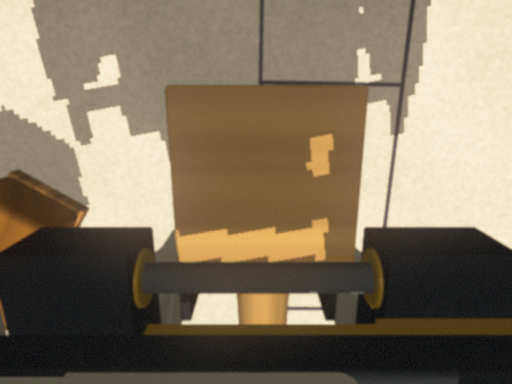

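View pics/scene16.png

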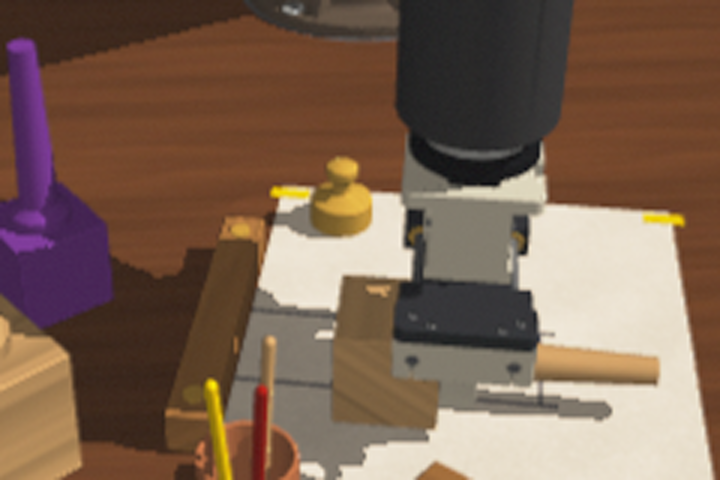

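Call:
move_arm([
  [[-1, -6, 0], 0],
  [[-1, -6, 0], 0],
  [[-1, -6, 0], 0],
  [[-1, -6, 0], 0],
  [[-1, -6, 0], 0],
  [[-1, -6, 0], 0],
  [[-1, -6, 0], 0],
  [[-1, -6, 0], 0],
])

```text
clock: 16.05
tool_pos: [0.6247, -0.0549, 0.026]
orientation: [178.8, 0.1, -100.2]
force: [0.1, 2.5, -0.1]
opening: 0.052
```

```bash
python3 look.py 17 wrist top,140,80,180,200,3
```

```text
16.15 [ 0.6245 -0.0555  0.026 ] [ 1.7877e+02  6.0000e-02 -1.0020e+02] [ 0.01 -0.42 -0.19]
```

View pics/wrist17.png

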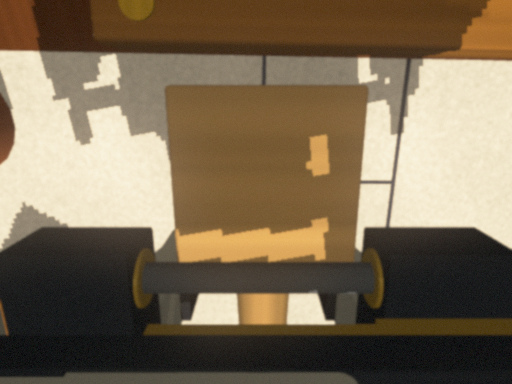

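View pics/top17.png

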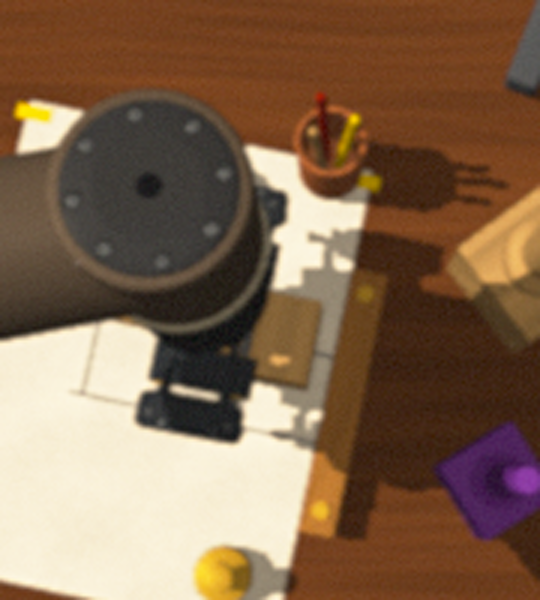

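Run:
```python
from h import *
w=load("wrist",17);t=load("top",17)
for u in (170,265,365):
    a=bp(w,u,86,.068); 
    P=bp(w,0,50,.03);Q=bp(w,511,59,.03); n=np.array([-(Q-P)[1],(Q-P)[0]]);n/=np.linalg.norm(n)
    print(a,(a-P)[:2]@n)
print(np.degrees(np.arctan2(*(P-Q)[1::-1])))
A=bp(t,140+322/3,80+302/3,.068);B=bp(t,140+307/3,80+387/3,.068);P=bp(t,140+358/3,80+270/3,.03);Q=bp(t,140+302/3,80+530/3,.03)
n=np.array([-(Q-P)[1],(Q-P)[0]]);n/=np.linalg.norm(n);print((A-P)[:2]@n,(B-P)[:2]@n)
```

```text
[ 0.64151887 -0.13551153  0.068     ] -0.014397652737201738
[ 0.61085494 -0.13005549  0.068     ] -0.013940394869128729
[ 0.57820573 -0.12424622  0.068     ] -0.013453532777378254
-10.930264461662505
-0.022177429122462743 -0.019465696258963813
```

Call:
move_arm([
  [[-0.5, -2, 0], -0.01],
  [[-0.5, -2, 0], 0],
  [[-0.5, -2, 0], 0],
  [[-0.5, -2, 0], 0],
  [[-0.3, -1.5, 0], 0],
  [[-0.3, -1.5, 0], 0],
  [[-0.3, -1.5, 0], 0],
  [[-0.3, -1.5, 0], 0],
])

```text
clock: 16.95
tool_pos: [0.6214, -0.0697, 0.026]
orientation: [178.8, 0.1, -100.8]
force: [1.1, 2.7, -0.3]
opening: 0.0514
```

```bash
python3 look.py 18 wrist
```

```text
17.0 [ 0.6213 -0.0699  0.026 ] [ 1.7879e+02  7.0000e-02 -1.0078e+02] [0.84 0.56 0.76]
```

View pics/wrist18.png

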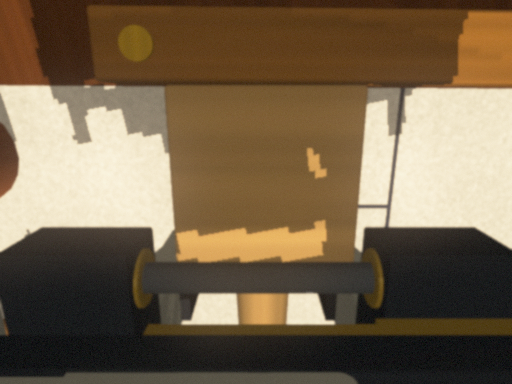

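Call:
move_arm([
  [[-0.1, -0.6, 0], 0],
  [[-0.1, -0.6, 0], 0],
  [[-0.1, -0.6, 0], 0],
  [[-0.1, -0.6, 0], 0],
  [[-0.1, -0.6, 0], 0],
  [[-0.1, -0.6, 0], 0],
  [[-0.1, -0.6, 0], 0],
  [[-0.1, -0.6, 0], 0],
])

```text
clock: 17.8
tool_pos: [0.6213, -0.0719, 0.0263]
orientation: [178.9, 0.3, -100.9]
force: [0.8, 5.3, 2.3]
opening: 0.0515
```

Call:
move_arm([
  [[-0.1, -0.7, 0], 0],
  [[-0.1, -0.7, 0], 0],
  [[-0.1, -0.7, 0], 0],
  [[-0.2, -0.8, 0], 0],
  [[-0.2, -0.8, 0], 0],
  [[-0.2, -0.8, 0], 0],
  [[-0.2, -0.9, 0], 0],
  [[-0.2, -0.9, 0], 0],
])

```text
clock: 18.6
tool_pos: [0.6215, -0.0719, 0.0267]
orientation: [179.0, 0.7, -100.9]
force: [-0.1, 6.0, 1.3]
opening: 0.0517
```

```bash
python3 look.py 19 wrist
```

```text
18.65 [ 0.6215 -0.0719  0.0268] [ 179.04    0.74 -100.94] [0.64 6.66 0.72]
```

View pics/wrist19.png

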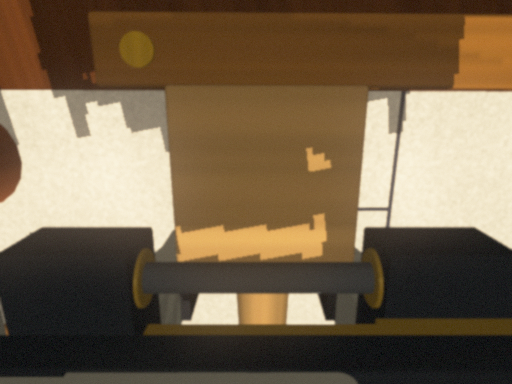

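Call:
move_arm([
  [[0.3, 1.5, 0], 0],
  [[0.6, 3, 0], 0],
  [[1, 5, 0], 0],
  [[1, 5, 0], 0],
  [[1, 5, 0], 0],
  [[1, 5, 0], 0],
  [[0, 0, 0], 0],
  [[0, 0, 5], 0],
])

```text
clock: 19.45
tool_pos: [0.6256, -0.0461, 0.031]
orientation: [178.9, 0.6, -100.9]
force: [-0.3, 0.4, -0.8]
opening: 0.0514
```

Call:
move_arm([
  [[0, 0, 10], 0],
  [[0, 0, 20], 0],
  [[0, 0, 30], 0],
  [[0, 0, 30], 0],
  [[0, 0, 30], 0],
  [[0, 0, 20], 0],
  [[0, 20, 20], 0],
  [[0, 30, 10], 0],
])

```text
clock: 20.25
tool_pos: [0.6236, 0.0001, 0.2136]
orientation: [179.0, 0.6, -101.2]
force: [0.4, 0.3, -0.2]
opening: 0.0516
```

Call:
move_arm([
  [[0, 40, 5], 0],
  [[0, 40, 0], 0],
  [[0, 40, 0], 0],
  [[0, 40, 0], 0],
  [[0, 40, 0], 0],
  [[0, 40, 0], 0],
  [[0, 20, 0], 0],
  [[0, 0, 0], 0],
])

```text
clock: 21.05
tool_pos: [0.6232, 0.2704, 0.2316]
orientation: [179.6, 1.0, -101.3]
force: [-0.1, -0.2, -0.1]
opening: 0.0515
```

```bash
python3 look.py 20 scene,180,140,240,160,3 top,140,80,180,200,3
```

```text
21.15 [0.6233 0.2682 0.2317] [ 179.61    1.01 -101.38] [ 0.64 -0.65 -0.69]
```

View pics/scene20.png

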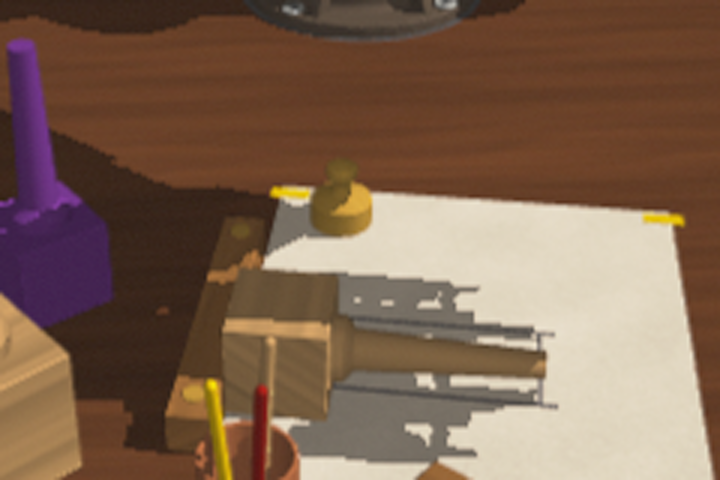

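View pics/top20.png

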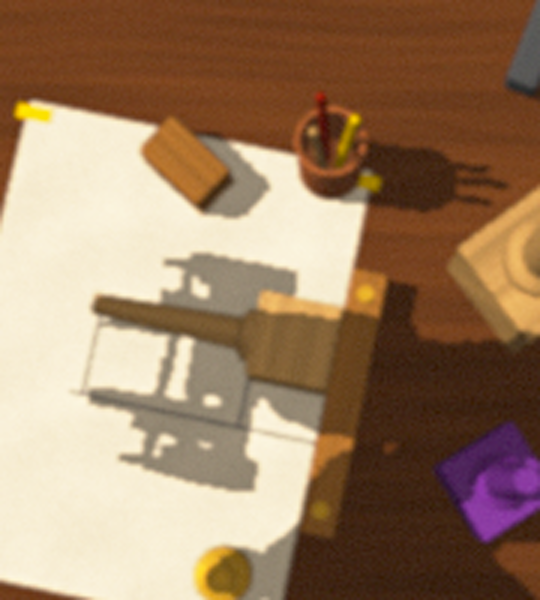

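Run:
```python
from h import *
t=load("top",20)
k=[bp(t,140+u/3,80+v/3,.068)for u,v in((262,291),(345,305),(326,391),(244,376))]
end=bp(t,140+98/3,80+304/3,.034); b=(k[1]+k[2])/2
o=np.array([.569,-.141]);h=np.radians(-101);X=np.array([np.cos(h),np.sin(h)]);Y=np.array([-X[1],X[0]])
for p in (b,end): print((p[:2]-o)@X,(p[:2]-o)@Y)
d=(b-end)[:2];print("angle vs stop deg",np.degrees(np.arctan2(*d[::-1]))+101)
```

```text
0.0017211708088769363 0.037333692008755366
-0.19622572310359573 0.036756991849280544
angle vs stop deg 0.16692553766401375
```

Everything checks out: base at the stop face, 37 mm off its middle, 0.2° off square, bystanders unmoved. I'm handing the job in.

```bash
python3 -c "
from plant import ctrl
print(ctrl.close_job())"
```

```text
the job is handed in; nothing more can be done
None
```

I tipped the small pale leg away from the stop and laid it on its side. I then pushed it back with both fingers on the block's shoulder until it met the stop, took the hand away and handed in at about 21 s. The interface gave no verdict.

- **Tipping:** one finger pushed behind the shaft. From about 37° the leg leaned on the front finger, which I followed down at low speed until it was flat. The shaft was never gripped.
- **Flush against the stop:** the last 8 push rows produced no motion, at about 6 N, so the square end was resting on the stop. The last top view puts its centre at +1.7 mm from the face, which is within the roughly 2 mm camera error.
- **Position and squareness:** it lies 37 mm from the stop's middle (limit 80 mm) and about 0.2° off square. The free end is at about -196 mm.
- **Bystanders:** the pencil cup and brass weight looked unmoved in the last top and scene pictures. So did the sanding block in the top view; the scene crop shows only its edge. I did not measure any of them.
- **Disagreements:** the camera estimates of the gap before contact differed (14 mm from the wrist view, about 20 mm from the top view). The force contact settled it at about 16 mm. Readings of 2–3 N at around 53° tilt were higher than I expected, and I did not find out why. They dropped back afterwards.
- **Not measured:** I judged level and at rest by eye from the pictures.

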